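# Close up the weaver's bobbin box

## Robot

A 7-joint arm with a two-finger parallel gripper is mounted at the origin on the work surface. World frame = base frame: x ahead of the robot, y to its left, z up, the work surface at z = 0. Lengths are in mm, angles in degrees, forces in N, time in s.
With the tool pointing down it reaches from about 400 to 850 mm from the base axis. Payload 10.4 kg.
Tool frame: the origin (TCP) lies midway between the tips of the shut fingers; the grasp point (between the pads) lies 19 mm behind it; z points along the fingers, y is the line along which they close (so a half turn about z gives the same grasp; the last joint's range is limited). The gripper opens to 87 mm and grips with 3 to 60 N. Pads are 19 mm wide; open, the fingers measure 117 mm over their backs; the gripper's body (75 mm by 190 mm) begins 51 mm behind the grasp point.
Start: joints at [-68.847, 19.034, -3.707, 83.658, 1.238, 77.344, -5.071], TCP at [238.647, 577.667, 222.576] pointing down, gripper open.
Joint ranges: [-148.97, 148.97], [-28.65, 121.19], [-84.17, 76.75], [9.2, 138.47], [-72.65, 252.65], [3.7, 117.97], [-149.18, 149.18]. Speed limits (degrees/s): [127.2, 127.2, 159.86, 159.86, 180, 180, 180].

## Interface

Orientations are given as a 3x3 rotation matrix whose columns are the frame's x, y, z axes.
In Python, from rig import env, cams gives the robot as it stands.
- The arm moves only by the tool step_arm, never from a script. Its arguments are lists of equal length, an entry for each row: "rot": the turn, a rotation vector about the tool's x, y, z normalised to -1 to 1, where 1 is 2 pi rad, a list of three; "travel": the shift along the tool's x, y, z normalised to -1 to 1, where 1 is 0.3 m, a list of three; "fingers": the closure, from -1 (fully open) to 1 (shut). A call has 1 to 20 rows; each row shifts and turns the commanded pose from where the row before left it, along the tool's axes as they then stand; what a row does not reach is not made up. A row lasts 1/8 s, in which the tool goes at most 62.5 mm and 10.7 degrees, less where a joint would pass 70% of its speed; a pose out of reach is approached as far as the arm can. A call with a number of a shift or a turn outside -1 to 1 is refused whole. A call with a gripper value outside its range is refused whole. The fingers move at their own pace and stop on an object; "grip_force" is the grip in N (left out, the last holds). Time passes only in rows, so rows that do not move let the fingers close. It gives the time, the measured TCP pose, the force, the opening and the grip force at its end, in the units of the state.
- env.read_state(): the state, without advancing time (a new reading comes with each control period).
- cams.get_image(name): name is "side" or "top"; returns the picture (400x640x3 uint8, red, green, blue); there is no depth.
- cams.calibration(name): a dict with "fovy" (degrees; the focal length in pixels is half the picture's height over the tangent of half this angle, whatever the lens; pixels are square), "cx", "cy" (the principal point, pixels), "pose" (4x4, takes a point from camera to world coordinates). Camera axes: x right, y up, looking along -z (the intrinsics and any distortion apply to the point x, -y, -z); pixel columns grow to the right and rows downward; lengths in mm; the calibration is good to about 2 mm. A picture is of the moment at which its call begins. calibration takes no time and is no camera call.
- env.hand_in(): hands the job in; it is judged then, once.
The state is a dict: "t": time; "joints": joint angles; "dq": joint speeds; "joint_efforts": joint torques, N m; "tcp_pos": TCP position; "eef_rot": TCP orientation; "force": force on the tool from outside, world axes, zero at the start; "wrist_torque": the same for the moment, N m; "opening": finger opening in mm; "grip_force": force on a finger pad.
Only numpy, scipy, OpenCV 4.12 (cv2) and the standard library are available. Lean on these libraries where they do the work, as an engineer would, in place of code of your own. Each camera call takes 0.05 s, during which the arm holds its last target. There are 200 camera calls.

## Task

Close up the wooden bobbin box: first push the upright green leaf over until it lies flat inside the box above the bobbins, while the lid still stands open, and only then push the lid over and all the way shut. Do it by pushing with the fingertips or the outside of the fingers, without pinching the leaf or the lid, and leave the bobbins and everything else around the box where they are.

Things in the scene. Friction and masses are not known exactly. Their poses are not given: they have to be found in the camera images.
- box: open wooden box fixed to the table, 240 mm along its x, 220 along y, 85 high, walls and floor 8 mm; origin at the centre of its underside, z up. A green leaf is hinged inside along its -y wall, a lid along its +y rim; at zero yaw +y is on the robot's left. Yaw varies up to 0.7 rad either way.
- flap (a joint): angle of the green leaf (rad): 0 = flat inside the box (level, a hard stop), 1.57 = upright, stops at 1.65; starts 1.35 to 1.62. Folding down swings its free edge towards the box's +y. Stiff hinge (0.07 N m): it stays wherever it is left and takes 1 to 2 N near the free edge.
- flap_hinge (a point): middle of the leaf's hinge line, which runs along the box's x at y = -94 mm, z = 62 mm in the box's frame. Turns with the leaf: y points from hinge to free edge, z out of the outer face (towards the box's -y when upright, up when flat).
- flap_edge (a point): middle of the free edge, on the outer face, 110 mm from the hinge. The leaf is 212 mm along the box's x; its 6 mm of thickness lie between the hinge line and the outer face (at z = 68 mm when flat, 17 mm below the rim). On the inner side is a 2 mm plywood panel, 172 x 70 mm.
- lid (a joint): angle of the lid (rad): 0 = shut (level on the rim, a hard stop), 1.57 = upright, stops at 1.85; starts 1.5 to 1.8. Closing swings its free edge towards the box's -y. Stiff hinge (0.4 N m): it stays wherever it is left and takes 1 to 4 N near the free edge. It cannot pass through a standing leaf.
- lid_hinge (a point): middle of the lid's hinge line, which runs along the box's x at y = +110 mm, z = 85.5 mm in the box's frame. Turns with the lid: -y points from hinge to free edge, z out of the outer face (towards the box's +y when upright, up when shut).
- lid_edge (a point): middle of the free edge, on the outer face, 220 mm from the hinge. The lid is a brown board, 240 mm along the box's x, no handle; its 8 mm of thickness lie between the hinge line and the outer face (at z = 93.5 mm when shut). On the inner side is a 3 mm red lining, 190 x 170 mm.
- bobbin_red: wooden bobbin with red winding, 36 mm across, 36 mm high, standing upright; origin at the centre of its foot; in the box, on its floor, below where the leaf lies when flat. Leave it alone.
- bobbin_yellow: wooden bobbin with yellow winding, 36 mm across, 36 mm high, standing upright; origin at the centre of its foot; in the box, on its floor, below where the leaf lies when flat. Leave it alone.
- bobbin_blue: wooden bobbin with blue winding, 36 mm across, 36 mm high, standing upright; origin at the centre of its foot; on the table about 190 mm from the box's centre, beyond the leaf's side (box -y). Leave it alone.
- mug: blue mug, 76 mm across, 85 mm high, with a handle; origin at the centre of its foot; on the table on the box's far side (box +x). Leave it alone.
- jar: amber glass jar with a steel cap, 60 mm across, 75 mm high; origin at the centre of its foot; on the table on the box's far side (box +x). Leave it alone.
- shuttle: wooden weaving shuttle lying flat, about 140 x 28 x 14 mm; origin at the centre of its underside; beyond the lid's side (box +y). Leave it alone.
- comb: dark wooden weaving comb lying flat, about 90 x 70 x 8 mm; origin near the middle of its underside; beyond the lid's side (box +y). Leave it alone.
- hook: orange-handled hook tool lying flat, 150 mm long, about 25 mm high; beyond the leaf's side (box -y). Leave it alone.

How it is judged (in metres and radians):
On the way, in this order (a step that is already met when the one before it is completed fails the run):
1. the leaf lies flat in the box (within 0.08 rad) while the lid still stands open (above 1.2 rad) (value of joint flap below 0.08 rad and value of joint lid above 1.2 rad), for 0.2 s.
2. the lid is shut (within 0.04 rad) over the flat leaf (value of joint lid below 0.04 rad and value of joint flap below 0.08 rad), for 0.2 s.
At the end, for the whole second after the job is handed in: The leaf lies flat (within 0.08 rad), the lid is fully shut over it (within 0.04 rad), and the bobbins, mug, jar, shuttle, comb and hook are within 30 mm of where they began (all of step 2 and distance of each of bobbin_red, bobbin_yellow, bobbin_blue, mug, jar, shuttle, comb, hook from where it was at the start of the episode below 0.03 m); the robot touches nothing.
It fails at once if the lid is brought down (below 1.0 rad) while the leaf still stands (above 0.3 rad) (value of joint lid below 1 rad and value of joint flap above 0.3 rad).
It fails at once if the lid is pinched: fingers press on its outer face and its lining at once (over 1 N each) (contact force between the fingers and lid_c0 above 1 N and contact force between the fingers and lid_c1 above 1 N).
It fails at once if the leaf is pinched: fingers press on its outer face and its inner panel at once (over 1 N each) (contact force between the fingers and flap_c0 above 1 N and contact force between the fingers and flap_c1 above 1 N).
It fails at once if a bobbin, the mug, the jar, the shuttle, the comb or the hook is pushed, lifted or carried more than 30 mm (distance of any of bobbin_red, bobbin_yellow, bobbin_blue, mug, jar, shuttle, comb, hook from where it was at the start of the episode above 0.03 m).
It also fails if it takes over 58 s, if anything falls off the work surface, if the arm or the gripper's body presses on something with over 40 N, if the wrist force passes 120 N, or if a joint passes its speed limit or range.

## Working session

There is one attempt and no reset: what is moved stays moved. The work goes in short steps, Python scripts to look and compute and a tool call to move; the robot and the scene stay as the last step left them, time stands still between calls to the robot, and variables do not carry over. Pictures are saved under pics/ and viewed, at most 10 in all, crops included, and the job is handed in when it is done.

Besides the shell and the picture viewer there is one more tool, called as name(argument=value, ...) on one line, values as JSON. step_arm: Moves the arm, as the interface text tells. Its arguments: {"type":"object","properties":{"rot":{"type":"array","items":{"type":"array","items":{"type":"number"}}},"travel":{"type":"array","items":{"type":"array","items":{"type":"number"}}},"fingers":{"type":"array","items":{"type":"number"}},"grip_force":{"type":"number"}},"required":["rot","travel","fingers"]}

```bash
mkdir -p pics; ls; python3 - <<'E'
from rig import env,cams
import cv2,numpy as np
for n in("side","top"):
    im=cams.get_image(n); cv2.imwrite(f"pics/{n}0.png",im[:,:,::-1]); c=cams.calibration(n); print(n,{k:(np.round(v,3).tolist() if k!='x' else v) for k,v in c.items()})
s=env.read_state(); print(s['tcp_pos'],s['eef_rot'],s['t'])
E
```

```text
pics
side {'fovy': 51.144, 'cx': 316.644, 'cy': 201.734, 'pose': [[-0.912, 0.323, -0.252, 372.369], [-0.409, -0.695, 0.591, 605.079], [0.015, 0.642, 0.766, 838.325], [0.0, 0.0, 0.0, 1.0]]}
top {'fovy': 51.21, 'cx': 309.966, 'cy': 203.406, 'pose': [[-0.016, 0.998, -0.059, 532.94], [-1.0, -0.017, -0.017, 23.009], [-0.017, 0.058, 0.998, 1092.459], [0.0, 0.0, 0.0, 1.0]]}
[238.52419623 577.33577869 221.87312758] [[-9.24225580e-01  3.81846721e-01 -3.97589545e-04]
 [ 3.81846922e-01  9.24224873e-01 -1.14546185e-03]
 [-6.99287064e-05 -1.21048349e-03 -9.99999265e-01]] 0.1
```

View pics/side0.png

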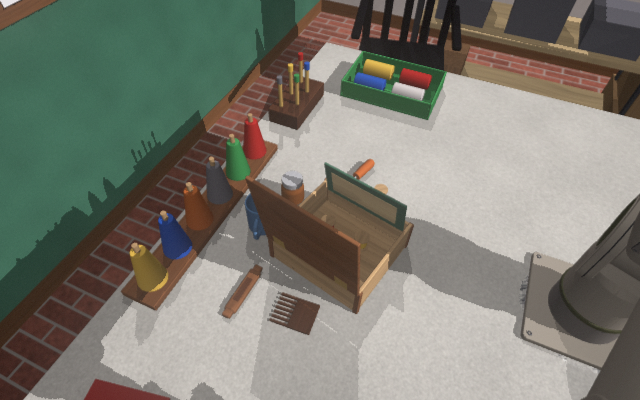

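View pics/top0.png

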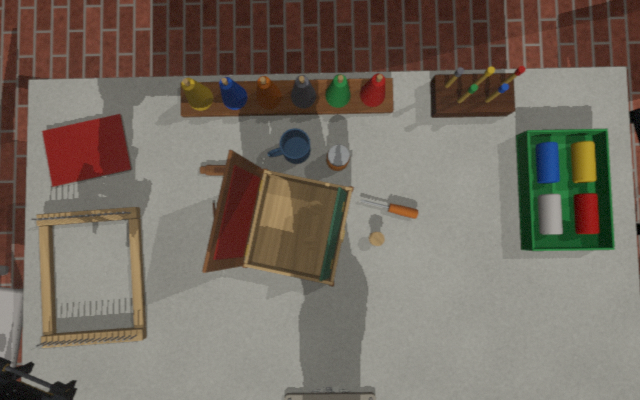

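The side view shows the box around (330,240), with the lid standing and the green leaf at (365,195). In the top view the rim corners are about (264,171), (352,187), (333,283) and (246,266). The lid leans outward on the left, and the leaf is at x≈335. I'll zoom in for the corners.

```bash
cat > h.py <<'E'
from rig import env,cams
import cv2,numpy as np
def ray(n,u,v):
    c=cams.calibration(n);f=200/np.tan(np.radians(c['fovy']/2));P=np.array(c['pose'])
    d=P[:3,:3]@np.array([(u-c['cx'])/f,-(v-c['cy'])/f,-1.]);return P[:3,3],d
def onz(n,u,v,z):
    o,d=ray(n,u,v);return o+d*(z-o[2])/d[2]
def tri(u1,v1,u2,v2):
    o,d=ray("top",u1,v1);p,e=ray("side",u2,v2)
    s,t=np.linalg.lstsq(np.c_[d,-e],p-o,rcond=None)[0];a,b=o+s*d,p+t*e
    return (a+b)/2,np.linalg.norm(a-b)
def proj(n,p):
    c=cams.calibration(n);f=200/np.tan(np.radians(c['fovy']/2));q=np.linalg.inv(np.array(c['pose']))@np.r_[p,1]
    return np.array([c['cx']+f*q[0]/-q[2],c['cy']-f*q[1]/-q[2]])
E
python3 - <<'E'
import cv2
a=cv2.imread("pics/top0.png")[140:295,195:395];b=cv2.imread("pics/side0.png")[155:310,240:440]
cv2.imwrite("pics/ct.png",cv2.resize(a,None,fx=3.8,fy=3.8,interpolation=2))
cv2.imwrite("pics/cs.png",cv2.resize(b,None,fx=3.8,fy=3.8,interpolation=2))
E
```

```text
(no output)
```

View pics/ct.png

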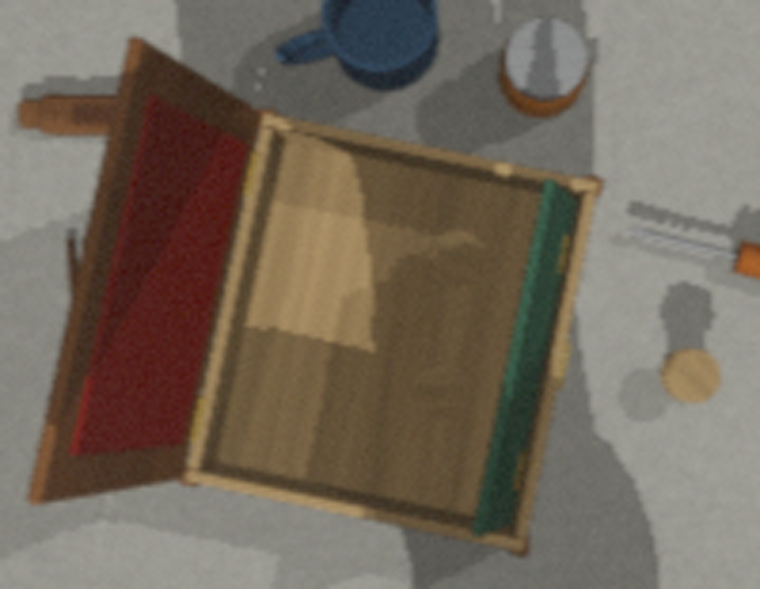

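View pics/cs.png

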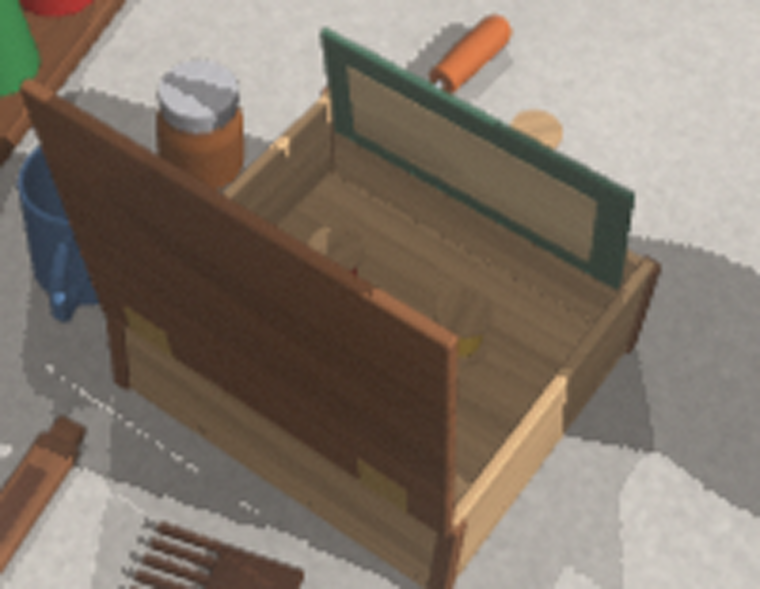

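The top crop shows the rim corners at (265,113), (601,178), (525,552) and (187,481), the leaf's free edge at (547,182)–(478,530), and the lid's free edge at (133,38)–(32,500). The side crop shows the leaf edge at (323,30)–(632,193) and the lid edge at (25,85)–(450,345).

```bash
cat >> h.py <<'E'
T=lambda u,v:(195+(u+.5)/3.8-.5,140+(v+.5)/3.8-.5)
S=lambda u,v:(240+(u+.5)/3.8-.5,155+(v+.5)/3.8-.5)
E
python3 - <<'E'
from h import *
np.set_printoptions(precision=1,suppress=True)
C=np.array([onz("top",*T(*p),85) for p in[(265,113),(601,178),(525,552),(187,481)]])[:,:2]
L=np.array([[120,110],[120,-110],[-120,-110],[-120,110]])
m=C.mean(0);H=(L).T@(C-m);yaw=np.arctan2(H[0,1]-H[1,0],H[0,0]+H[1,1])
R=np.array([[np.cos(yaw),-np.sin(yaw)],[np.sin(yaw),np.cos(yaw)]])
print("centre",m,"yaw",yaw,np.degrees(yaw));print("resid",C-m-(R@L.T).T)
tobox=lambda p:np.r_[R.T@(p[:2]-m),p[2]]
# check height by two views of the rim corner (-x,-y)
print("rim -x-y tri",[ (tobox(a),e) for a,e in[tri(*T(525,552),*S(659,262)),tri(*T(187,481),*S(455,523))]])
for n,a,b in[("leaf+x",(545,182),(323,30)),("leaf-x",(475,532),(632,193)),("lid+x",(133,38),(25,85)),("lid-x",(32,500),(450,345))]:
    p,e=tri(*T(*a),*S(*b));print(n,p,tobox(p),e)
E
```

```text
centre [537.   68.5] yaw -0.21687161269322822 -12.425828103517789
resid [[-0.9 -0.7]
 [ 0.9  0.2]
 [ 0.1  1.3]
 [ 0.  -0.7]]
rim -x-y tri [(array([-120.5, -108.9,   81.2]), np.float64(0.43982455991287805)), (array([-118.5,  110.4,   83.1]), np.float64(3.5963425762644223))]
leaf+x [622.4 -24.2 169.5] [103.4 -72.2 169.5] 2.2946605727609906
leaf-x [419.6  19.8 169. ] [-104.1  -72.9  169. ] 0.4441969381443226
lid+x [686.  189.4 298.6] [119.6 150.1 298.6] 0.36073582335923027
lid-x [454.8 241.5 297.3] [-117.4  151.2  297.3] 1.773008401569064
```

step_arm(rot=[[0, 0, 0], [0, 0, 0], [0, 0, 0], [0, 0, 0.0278], [0, 0, 0.0278], [0, 0, 0.0278], [0, 0, 0.0278], [0, 0, 0.0278], [0, 0, 0.0278], [0, 0, 0.0278], [0, 0, 0.0278], [0, 0, 0]], travel=[[0, 0, -0.18], [0, 0, -0.18], [0, 0, -0.18], [0, 0, 0], [0, 0, 0], [0, 0, 0], [0, 0, 0], [0, 0, 0], [0, 0, 0], [0, 0, 0], [0, 0, 0], [0, 0, 0]], fingers=[1, 1, 1, 1, 1, 1, 1, 1, 1, 1, 1, 1])

```text
t: 1.6
tcp_pos: [238.6, 577.6, 384.1]
eef_rot: [[0.216, 0.976, -0.0], [0.976, -0.216, -0.001], [-0.001, 0.0, -1.0]]
force: [0.4, -0.6, 0.3]
opening: 0.7
grip_force: 0.0
```

step_arm(rot=[[0, 0, 0], [0, 0, 0], [0, 0, 0], [0, 0, 0], [0, 0, 0], [0, 0, 0], [0, 0, 0], [0, 0, 0], [0, 0, 0], [0, 0, 0], [0, 0, 0], [0, 0, 0], [0, 0, 0], [0, 0, 0], [0, 0, 0]], travel=[[-0.134, 0.0955, 0], [-0.134, 0.0955, 0], [-0.134, 0.0955, 0], [-0.134, 0.0955, 0], [-0.134, 0.0955, 0], [-0.134, 0.0955, 0], [-0.134, 0.0955, 0], [-0.134, 0.0955, 0], [-0.134, 0.0955, 0], [-0.134, 0.0955, 0], [-0.134, 0.0955, 0], [-0.134, 0.0955, 0], [-0.134, 0.0955, 0], [-0.134, 0.0955, 0], [0, 0, 0]], fingers=[1, 1, 1, 1, 1, 1, 1, 1, 1, 1, 1, 1, 1, 1, 1])

```text
t: 3.48
tcp_pos: [508.5, -62.7, 384.5]
eef_rot: [[0.218, 0.976, 0.0], [0.976, -0.218, -0.002], [-0.002, 0.0, -1.0]]
force: [-0.0, 0.9, 0.5]
opening: 0.1
grip_force: 0.0
```

step_arm(rot=[[0, 0, 0], [0, 0, 0], [0, 0, 0], [0, 0, 0], [0, 0, 0], [0, 0, 0], [0, 0, 0], [0, 0, 0], [0, 0, 0], [0, 0, 0], [0, 0, 0], [0, 0, 0], [0, 0, 0], [0, 0, 0], [0, 0, 0], [0, 0, 0]], travel=[[0, 0, 0.1325], [0, 0, 0.1325], [0, 0, 0.1325], [0, 0, 0.1325], [0, 0, 0.1325], [0, 0, 0.1325], [0, 0, 0], [0.0685, 0, 0], [0.0685, 0, 0], [0.044, 0, 0.0133], [0.044, 0, 0.0133], [0.031, 0, 0.0205], [0.031, 0, 0.0205], [0.0245, 0, 0.0277], [0.0245, 0, 0.0277], [0, 0, 0]], fingers=[1, 1, 1, 1, 1, 1, 1, 1, 1, 1, 1, 1, 1, 1, 1, 1])

```text
t: 5.48
tcp_pos: [529.7, 40.2, 108.2]
eef_rot: [[0.216, 0.976, -0.001], [0.976, -0.216, -0.0], [-0.001, -0.001, -1.0]]
force: [0.1, -0.4, 0.3]
opening: 0.4
grip_force: 0.0
```

```bash
python3 - <<'E'
from h import *
a=cams.get_image("top")[100:320,180:420];b=cams.get_image("side")[110:330,220:460]
cv2.imwrite("pics/m1.png",cv2.resize(np.hstack([a,b])[:,:,::-1],None,fx=1.65,fy=1.65,interpolation=2))
E
```

```text
(no output)
```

View pics/m1.png

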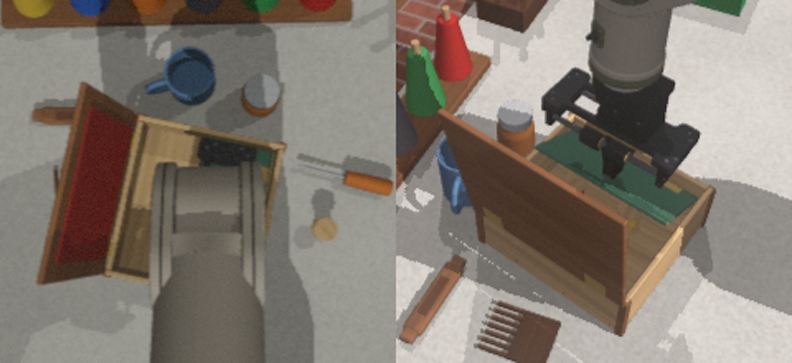

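The picture shows the leaf folded to about 30° under the fingertip, with the lid still open. I'll continue down to flat.

step_arm(rot=[[0, 0, 0], [0, 0, 0], [0, 0, 0], [0, 0, 0], [0, 0, 0], [0, 0, 0], [0, 0, 0], [0, 0, 0], [0, 0, 0]], travel=[[0.0133, 0, 0.03], [0.0133, 0, 0.03], [0.01, 0, 0.0245], [0, 0, 0.0245], [0, 0, 0.0245], [0, 0, 0.01], [0, 0, 0.01], [0, 0, 0], [0, 0, 0]], fingers=[1, 1, 1, 1, 1, 1, 1, 1, 1])

```text
t: 6.7
tcp_pos: [532.9, 50.5, 67.5]
eef_rot: [[0.218, 0.976, -0.001], [0.976, -0.218, 0.004], [0.004, -0.001, -1.0]]
force: [-28.4, -1.2, 65.2]
opening: 0.5
grip_force: 32.6
```

step_arm(rot=[[0, 0, 0], [0, 0, 0], [0, 0, 0], [0, 0, 0], [0, 0, 0], [0, 0, 0], [0, 0, 0], [0, 0, 0], [0, 0, 0], [0, 0, 0], [0, 0, 0], [0, 0, 0]], travel=[[0, 0, -0.06], [0, 0, -0.18], [0, 0, -0.18], [0, 0, -0.18], [0, 0, -0.18], [0, 0, -0.18], [0, 0, -0.12], [0.171, 0, 0], [0.171, 0, 0], [0.171, 0, 0], [0.171, 0, 0], [0, 0, 0]], fingers=[1, 1, 1, 1, 1, 1, 1, 1, 1, 1, 1, 1])

```text
t: 8.2
tcp_pos: [576.4, 255.8, 384.7]
eef_rot: [[0.21, 0.978, -0.003], [0.978, -0.21, -0.001], [-0.002, -0.002, -1.0]]
force: [0.2, -0.9, -0.1]
opening: 0.3
grip_force: 0.0
```

```bash
python3 - <<'E'
from h import *
a=cams.get_image("top")[100:320,180:420];b=cams.get_image("side")[110:330,220:460]
cv2.imwrite("pics/m2.png",cv2.resize(np.hstack([a,b])[:,:,::-1],None,fx=1.65,fy=1.65,interpolation=2))
E
```

```text
(no output)
```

View pics/m2.png

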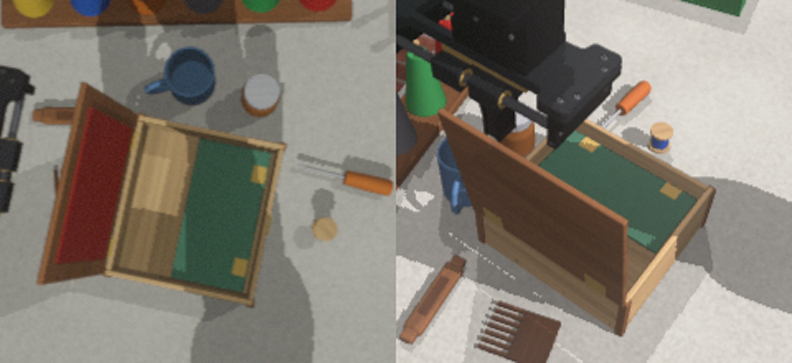

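The leaf lies flat in both views, and the lid stands open.

step_arm(rot=[[0, 0, 0], [0, 0, 0], [0, 0, 0], [0, 0, 0], [0, 0, 0], [0, 0, 0], [0, 0, 0], [0, 0, 0], [0, 0, 0], [0, 0, 0], [0, 0, 0], [0, 0, 0], [0, 0, 0], [0, 0, 0], [0, 0, 0], [0, 0, 0], [0, 0, 0], [0, 0, 0]], travel=[[0, 0, 0.0967], [0, 0, 0.0967], [0, 0, 0.0967], [0, 0, 0.0967], [0, 0, 0], [-0.07, 0, 0], [-0.07, 0, 0], [-0.07, 0, 0], [-0.0567, 0, 0], [-0.0567, 0, 0], [-0.0567, 0, 0], [-0.053, 0, 0.0133], [-0.053, 0, 0.0133], [-0.053, 0, 0.0133], [-0.0462, 0, 0.031], [-0.0462, 0, 0.031], [-0.0462, 0, 0.031], [0, 0, 0]], fingers=[1, 1, 1, 1, 1, 1, 1, 1, 1, 1, 1, 1, 1, 1, 1, 1, 1, 1])

```text
t: 10.55
tcp_pos: [532.3, 50.8, 230.4]
eef_rot: [[0.219, 0.976, -0.001], [0.976, -0.219, -0.001], [-0.001, -0.001, -1.0]]
force: [0.6, -0.1, 0.2]
opening: 0.3
grip_force: 0.0
```

```bash
python3 - <<'E'
from h import *
a=cams.get_image("top")[100:320,180:420];b=cams.get_image("side")[110:330,220:460]
cv2.imwrite("pics/m3.png",cv2.resize(np.hstack([a,b])[:,:,::-1],None,fx=1.65,fy=1.65,interpolation=2))
E
```

```text
(no output)
```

View pics/m3.png

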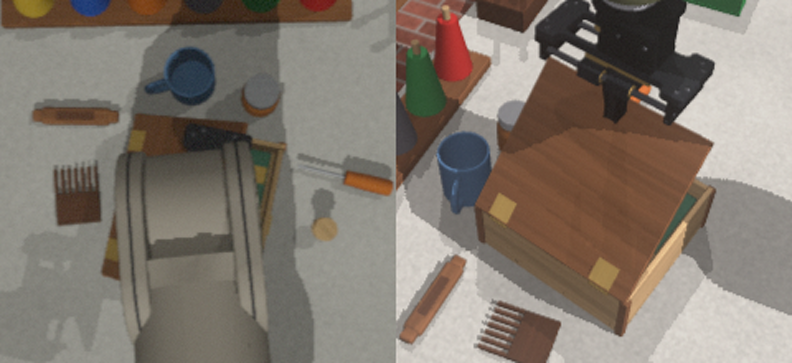

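The lid is at about 45° under the fingertip, and everything else is in place. I'll continue the arc down.

step_arm(rot=[[0, 0, 0], [0, 0, 0], [0, 0, 0], [0, 0, 0], [0, 0, 0], [0, 0, 0], [0, 0, 0], [0, 0, 0], [0, 0, 0], [0, 0, 0], [0, 0, 0], [0, 0, 0], [0, 0, 0], [0, 0, 0]], travel=[[-0.0296, 0, 0.0445], [-0.0296, 0, 0.0445], [-0.0296, 0, 0.0445], [-0.0235, 0, 0.0513], [-0.0235, 0, 0.0513], [-0.0235, 0, 0.0513], [-0.0075, 0, 0.0392], [-0.0075, 0, 0.0392], [-0.0075, 0, 0.0392], [-0.0075, 0, 0.0392], [0, 0, 0.01], [0, 0, 0.01], [0, 0, 0], [0, 0, 0]], fingers=[1, 1, 1, 1, 1, 1, 1, 1, 1, 1, 1, 1, 1, 1])

```text
t: 12.4
tcp_pos: [520.4, -3.3, 93.7]
eef_rot: [[0.217, 0.976, -0.001], [0.976, -0.217, 0.001], [0.001, -0.001, -1.0]]
force: [-13.1, 0.2, 27.0]
opening: 0.5
grip_force: 13.4
```

The tip is stopped at z=93.7 with 27 N, so the lid is on its hard stop. I'll retreat upwards.

step_arm(rot=[[0, 0, 0], [0, 0, 0], [0, 0, 0], [0, 0, 0], [0, 0, 0], [0, 0, 0], [0, 0, 0], [0, 0, 0], [0, 0, 0]], travel=[[0, 0, -0.05], [0, 0, -0.18], [0, 0, -0.18], [0, 0, -0.18], [0, 0, -0.18], [0.15, 0, 0], [0.15, 0, 0], [0.15, 0, 0], [0, 0, 0]], fingers=[1, 1, 1, 1, 1, 1, 1, 1, 1])

```text
t: 13.52
tcp_pos: [549.7, 133.0, 322.4]
eef_rot: [[0.211, 0.978, -0.001], [0.978, -0.211, -0.0], [-0.001, -0.0, -1.0]]
force: [-0.0, 0.2, 0.3]
opening: 0.5
grip_force: 0.0
```

```bash
python3 - <<'E'
from h import *
a=cams.get_image("top")[100:320,180:420];b=cams.get_image("side")[110:330,220:460]
cv2.imwrite("pics/m4.png",cv2.resize(np.hstack([a,b])[:,:,::-1],None,fx=1.65,fy=1.65,interpolation=2))
E
```

```text
(no output)
```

View pics/m4.png

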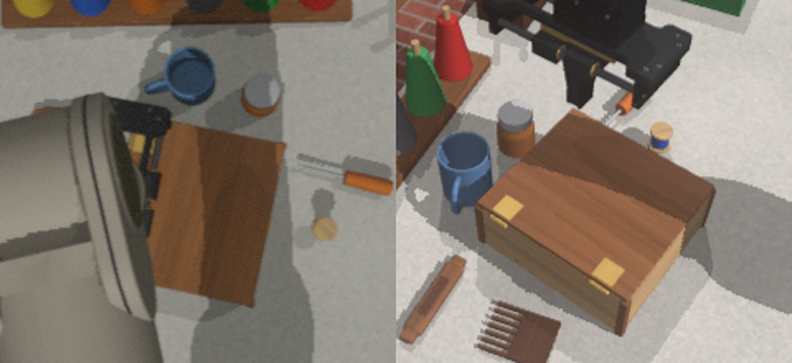

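The lid is shut level on the rim, the surrounding objects haven't moved, and the gripper is clear.

```bash
python3 -c "
from rig import env
print(env.hand_in())"
```

```text
the job is handed in; nothing more can be done
None
```

The leaf was pushed flat first, then the lid was pushed fully shut, the objects around the box look undisturbed in the last pictures, and the job was handed in at about 14 s (no verdict was returned).

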